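Press the bearing bush into the rolling mill's bearing block

ROBOT

A 6-joint arm with a two-finger parallel gripper is mounted at the origin on the work surface. World frame = base frame: x ahead of the robot, y to its left, z up, the work surface at z = 0. Lengths are in m, angles in rad, forces in N, time in s.
With the tool pointing down it reaches from about 0.325 to 1 m from the base axis. Payload 5.1 kg.
Tool frame: the origin (TCP) lies at the very end of the fingers, on their centre line; the grasp point (between the pads) lies 19 mm behind it (env.tcp_to_grasp is the distance from the TCP to the grasp point, in m); z points along the fingers, x is the direction in which the jaws open and shut, and the axes are right-handed (so a half turn about z gives the same grasp; the last joint's range is limited). The gripper opens to 85 mm and grips with 20 to 120 N. Pads are 22 mm wide; open, the fingers measure 114 mm over their backs; the gripper's body (76 mm by 85 mm) begins 54 mm behind the grasp point. The pads swing forward as they close: fully open they stand 13 mm farther back than shut.
Start: joints at [1.108, 0.124, 1.65, -0, 1.367, -0.083], TCP at [0.241, 0.604, 0.202] pointing down, gripper open.
Joint ranges: [-2.61, 2.61], [-1.02, 2.33], [0.03, 2.71], [-1.35, 4.49], [0.32, 2.68], [-2.91, 2.91]. Speed limits (rad/s): [2.57, 2.57, 3.14, 3.14, 3.14, 3.14].

INTERFACE

Orientations are given as a unit quaternion [w, x, y, z].
In Python, from cell import env gives the robot as it stands.
- The arm moves only by the tool jog_arm, never from a script. Its argument "deltas" is a list of rows, each an object with "delta_pos": the shift along the world's x, y, z in units of 25 mm (1.0 is 25 mm), a list of three; "dr": the turn, a rotation vector about the world's x, y, z in rad, a list of three. A call has 1 to 10 rows; each row is the pose to reach, as a shift and turn from the pose measured when the call began; what a row does not reach only later rows make up. A row lasts 1/12 s, in which the tool goes at most 41.7 mm and 7.16 degrees, less where a joint would pass 70% of its speed; a pose out of reach is approached as far as the arm can. A call with a gripper value outside its range is refused whole. "claw" is the finger opening in mm, from 0 to 85.4, set as the call begins (left out, the last holds). The fingers move at their own pace and stop on an object; the grip force is fixed at half the most. Time passes only in rows, so rows that repeat a pose let the fingers close. It gives the time, the measured TCP pose, the force and the opening at its end, in the units of the state.
- env.state(): the state, without advancing time (a new reading comes with each control period).
- env.camera(name): name is "scene" or "side" or "wrist"; returns the picture (480x640x3 uint8, red, green, blue); there is no depth.
- env.camera_model(name): a dict with "fx", "fy", "cx", "cy" (pixels), "world_to_cam" (4x4, takes a point from world to camera coordinates); the wrist camera has in their place "hand_eye" (4x4, takes a point from camera to tool coordinates, whose origin is the TCP and whose axes are the tool frame's). Camera axes: x right, y up, looking along -z (the intrinsics and any distortion apply to the point x, -y, -z); pixel columns grow to the right and rows downward; lengths in m; the calibration is good to about 2 mm. A picture is of the moment at which its call begins: read the wrist's pose just before it. camera_model takes no time and is no camera call.
- env.sign_off(): hands the job in, once; it reports no verdict.
The state is a dict: "t": time; "joints": joint angles; "qvel": joint speeds; "joint_torque": joint torques, N m; "tool_pos": TCP position; "ee_rot": TCP orientation; "contact_force": force on the tool from outside, world axes, zero at the start; "moment": the same for the moment, N m; "finger_gap": opening from 0.0 (shut) to 1.0 (fully open).
Only numpy, scipy, OpenCV 4.12 (cv2) and the standard library are available. Lean on these libraries where they do the work, as an engineer would, in place of code of your own. Each camera call takes 0.05 s, during which the arm holds its last target. There are 200 camera calls.

TASK

Three headed brass bushes stand on the silversmith's bench beside a steel bearing block. Take the middle-sized bush, set its sleeve into the block's bore and press it down, against the stiffness of the fit, until its shoulder is fully home on the block's top face, then let go. Leave the small and the large bush where they stand.

Things in the scene. Friction and masses are not known exactly. Their poses are not given: they have to be found in the camera images.
- bush: The middle-sized of three alike brass bushes, upright. Sleeve 24 mm across, 30 mm long (lowest 6 mm taper to 20 across); above it a shoulder 42 across, 5 thick; on top a round head to grip, 28 across, 24 tall. 59 mm in all, 0.18 kg. Origin: centre of the sleeve's underside, z up its axis; shoulder underside at z = 30, head z = 35 to 59 mm. Yaw does not matter.
- bore (a point): Centre of the bore's mouth, level with the top of the fixed steel bearing block (round boss 72 mm across, 50 mm tall, two low feet). z up. Bore 26 mm across, mouth tapering from 36 in the first 8 mm. 18 mm down is a tight collar: a bush set in stops on it, shoulder 12 mm proud; about 15 N straight down slides it, and it stays. Home, the shoulder stops hard on the block, bush origin 30 mm below this point.
- bush_small: The small brass bush, not to be moved: sleeve 18 mm across, shoulder 28 mm, head 19 mm, 36 mm tall. Origin at the centre of its underside, z up.
- bush_large: The large brass bush, not to be moved: sleeve 36 mm across, shoulder 60 mm, head 42 mm, 70 mm tall. Origin at the centre of its underside, z up.
Things that resemble listed ones, but are neither listed nor needed, are in the scene too. What is shaped like the bush but black or pink is not meant.

How it is judged:
By the outcome, as a careful person would: the job done as asked, in the order asked, and still so for the second after the job is handed in, with the robot touching nothing.
It also fails if it takes over 45 s, if anything falls off the work surface, if the arm or the gripper's body presses on something with over 40 N, if the wrist force passes 120 N, or if a joint passes its speed limit or range.

## Working session

There is one attempt and no reset: what is moved stays moved. The work goes in short steps, Python scripts to look and compute and a tool call to move; the robot and the scene stay as the last step left them, time stands still between calls to the robot, and variables do not carry over. Pictures are saved under pics/ and viewed, about 8 in all and at most 12, crops included, and the job is handed in when it is done.

Besides the shell and the picture viewer there is one more tool, called after "Request:" in YAML: its name, and indented under it one key for each argument. jog_arm: Moves the arm, as the interface text tells. Its arguments: {"type":"object","properties":{"deltas":{"type":"array"},"claw":{"type":"number"}},"required":["deltas"]}

```bash
mkdir -p pics
cat > h.py <<'E'
import numpy as np, cv2
from cell import env
from scipy.spatial.transform import Rotation as R
def save(name,f,crop=None,s=1):
    im=env.camera(name)[:,:,::-1]
    if crop: x0,y0,x1,y1=crop; im=im[y0:y1,x0:x1]
    cv2.imwrite('pics/'+f,cv2.resize(im,None,fx=s,fy=s,interpolation=cv2.INTER_CUBIC))
def ray(name,u,v,st=None):
    m=env.camera_model(name)
    p=np.array([[[u,v]]],float); K=np.array([[m['fx'],0,m['cx']],[0,m['fy'],m['cy']],[0,0,1]])
    d=m.get('distortion',m.get('dist'))
    q=cv2.undistortPoints(p,K,np.array(d,float) if d is not None else None)[0,0]
    c=np.array([q[0],-q[1],-1.])
    if 'hand_eye' in m:
        T=np.eye(4); w=st['ee_rot']; T[:3,:3]=R.from_quat([w[1],w[2],w[3],w[0]]).as_matrix(); T[:3,3]=st['tool_pos']
        T=T@np.array(m['hand_eye'])
    else: T=np.linalg.inv(np.array(m['world_to_cam']))
    return T[:3,3],T[:3,:3]@c
def at(name,u,v,z,st=None):
    o,d=ray(name,u,v,st); return o+d*(z-o[2])/d[2]
E
python3 - <<'E'
from h import *
print(env.state())
for n in('scene','side','wrist'): print(n,env.camera_model(n))
a=[env.camera(n)[:,:,::-1] for n in('scene','side')]
cv2.imwrite('pics/a.png',a[0]);cv2.imwrite('pics/b.png',a[1])
E
```

```text
{'t': 0.0, 'joints': array([ 1.10839963e+00,  1.24546557e-01,  1.65164169e+00,  1.86772566e-05,
        1.36749721e+00, -8.26222491e-02]), 'qvel': array([ 0.00072176,  0.00082539, -0.00086128, -0.00048129,  0.00031386,
        0.00159728]), 'joint_torque': array([-2.02789190e-03, -4.23637927e+01, -3.65442717e+01, -2.47731596e-04,
        7.00408942e-03, -1.30503591e-05]), 'tool_pos': array([0.24070388, 0.60308347, 0.20104535]), 'ee_rot': array([ 5.05498004e-04,  8.27862614e-01,  5.60929940e-01, -9.16249521e-04]), 'contact_force': array([ 0.56376617, -0.11394157, -0.1089701 ]), 'moment': array([-0.0019153 ,  0.0169116 , -0.00188348]), 'finger_gap': 0.9997469394948112}
scene {'fx': 567.8631020286225, 'fy': 567.8631020286225, 'cx': 315.5316601107438, 'cy': 251.66037561166755, 'world_to_cam': array([[ 0.76384845,  0.64526737,  0.01286728, -0.42298954],
       [-0.54829008,  0.63827437,  0.54035528,  0.23626132],
       [ 0.34046077, -0.41980455,  0.84133858, -1.1501741 ],
       [ 0.        ,  0.        ,  0.        ,  1.        ]])}
side {'fx': 489.6419341723488, 'fy': 489.6419341723488, 'cx': 322.82034828229206, 'cy': 233.03690292092006, 'world_to_cam': array([[ 0.9694045 , -0.24532875,  0.00829022, -0.4972573 ],
       [ 0.18161602,  0.73954886,  0.64813819, -0.14385603],
       [-0.16513795, -0.62680244,  0.76147762, -0.66389131],
       [ 0.        ,  0.        ,  0.        ,  1.        ]])}
wrist {'fx': 337.1575004759704, 'fy': 337.1575004759704, 'cx': 322.72281647700237, 'cy': 241.8066459099404, 'hand_eye': array([[ 9.99999994e-01,  9.90144688e-05, -3.97164352e-05,
        -3.09638752e-04],
       [ 8.49035466e-05, -9.64058777e-01, -2.65689042e-01,
        -6.76773614e-02],
       [-6.45960373e-05,  2.65689037e-01, -9.64058780e-01,
        -1.72691396e-01],
       [ 0.00000000e+00,  0.00000000e+00,  0.00000000e+00,
         1.00000000e+00]])}
```

View pics/a.png

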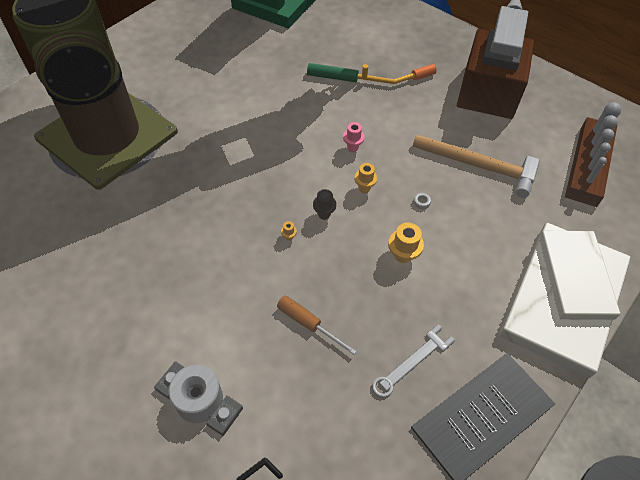

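View pics/b.png

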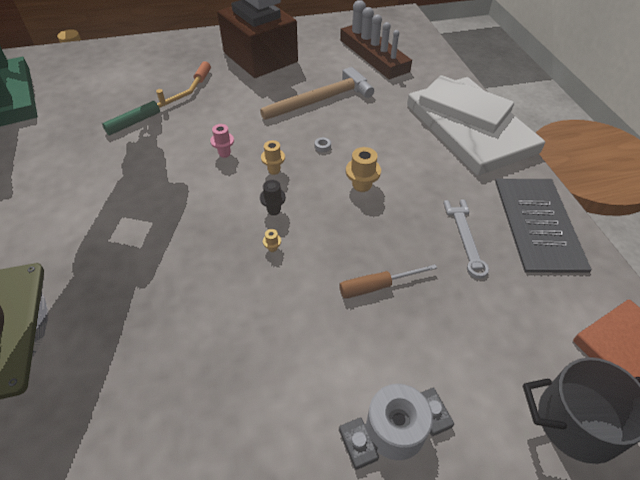

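Candidates, in scene / side pixels:
- Small brass bush: (289,230) / (272,240)
- Middle brass bush: (366,177) / (272,156)
- Large brass bush: (406,240) / (364,170)
- Black decoy: (324,204) / (272,197)
- Pink decoy: (354,136) / (222,140)

The block is at (195,390) / (400,418). I choose the brass one at (366,177) and will check it in a close crop.

Run:
```python
from h import *
a=env.camera('scene')[:,:,::-1];b=env.camera('side')[:,:,::-1]
f=lambda im,x,y,w,h,s:cv2.resize(im[y:y+h,x:x+w],None,fx=s,fy=s,interpolation=cv2.INTER_CUBIC)
t=np.hstack([f(a,336,150,60,50,6),f(b,242,130,60,50,6)])
u=np.hstack([f(a,150,350,100,75,3.6),f(b,350,375,100,75,3.6)])
cv2.imwrite('pics/c.png',np.vstack([t,u]))
for n,p,z in [('scene',(367,169),.059),('side',(272,147),.059),('scene',(195,388),.05),('side',(400,418),.05),('scene',(289,225),.036),('side',(272,234),.036),('scene',(408,233),.07),('side',(364,156),.07),('scene',(325,195),.059),('side',(272,185),.059),('scene',(354,128),.059)]: print(n,p,at(n,*p,z).round(4))
```

```text
scene (367, 169) [0.4817 0.2292 0.059 ]
side (272, 147) [0.4794 0.2244 0.059 ]
scene (195, 388) [ 0.5412 -0.2548  0.05  ]
side (400, 418) [ 0.5357 -0.2619  0.05  ]
scene (289, 225) [0.4458 0.0553 0.036 ]
side (272, 234) [0.4462 0.0514 0.036 ]
scene (408, 233) [0.6232 0.1546 0.07  ]
side (364, 156) [0.6212 0.1527 0.07  ]
scene (325, 195) [0.4622 0.1331 0.059 ]
side (272, 185) [0.4626 0.1325 0.059 ]
scene (354, 128) [0.4002 0.2949 0.059 ]
```

View pics/c.png

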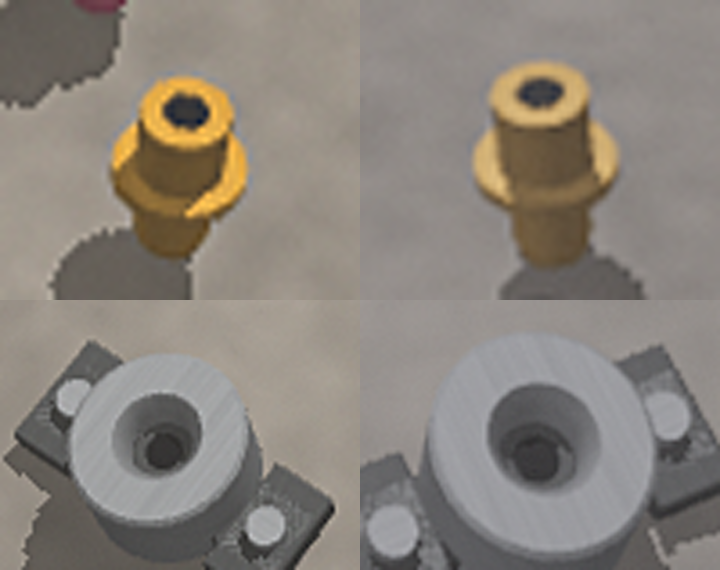

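The crop shows a brass bush of medium proportions: head centre at scene (367.2,168.7) and side (272,145.7). The bore mouth is at scene (194,388) and side (400.5,414). The bush is therefore at about (0.480, 0.228) and the bore at about (0.537, −0.256). I'm moving above the bush and turning the jaws away from the black decoy.

Request:
jog_arm:
  deltas:
    - {"delta_pos":[9.6,-15,-1.6],"dr":[0,0,-0.5]}
    - {"delta_pos":[9.6,-15,-1.6],"dr":[0,0,-0.5]}
    - {"delta_pos":[9.6,-15,-1.6],"dr":[0,0,-0.5]}
    - {"delta_pos":[9.6,-15,-1.6],"dr":[0,0,-0.5]}
    - {"delta_pos":[9.6,-15,-1.6],"dr":[0,0,-0.5]}
    - {"delta_pos":[9.6,-15,-1.6],"dr":[0,0,-0.5]}
    - {"delta_pos":[9.6,-15,-1.6],"dr":[0,0,-0.5]}
    - {"delta_pos":[9.6,-15,-1.6],"dr":[0,0,-0.5]}
    - {"delta_pos":[9.6,-15,-1.6],"dr":[0,0,-0.5]}
    - {"delta_pos":[9.6,-15,-1.6],"dr":[0,0,-0.5]}
  claw: 85

```text
t: 1.03
tool_pos: [0.465, 0.2521, 0.1642]
ee_rot: [0.0, 0.941, 0.339, -0.0]
contact_force: [1.1, 1.2, 0.3]
finger_gap: 0.996
```

Request:
jog_arm:
  deltas:
    - {"delta_pos":[0.6,-1.0,-0.2],"dr":[0,0,0]}
    - {"delta_pos":[0.6,-1.0,-0.2],"dr":[0,0,0]}
    - {"delta_pos":[0.6,-1.0,-0.2],"dr":[0,0,0]}
    - {"delta_pos":[0.6,-1.0,-0.2],"dr":[0,0,0]}

```text
t: 1.37
tool_pos: [0.4798, 0.2272, 0.1591]
ee_rot: [-0.0, 0.941, 0.338, -0.001]
contact_force: [0.7, -0.3, -0.3]
finger_gap: 0.995
```

Run:
```python
from h import *
s=env.state();print(s['tool_pos'],s['ee_rot'],s['contact_force']);save('wrist','d.png')
```

```text
[0.47978757 0.22718551 0.15907228] [-6.47142245e-05  9.40974619e-01  3.38476547e-01 -6.24085808e-04] [ 0.74170677 -0.25109296 -0.34209338]
```

View pics/d.png

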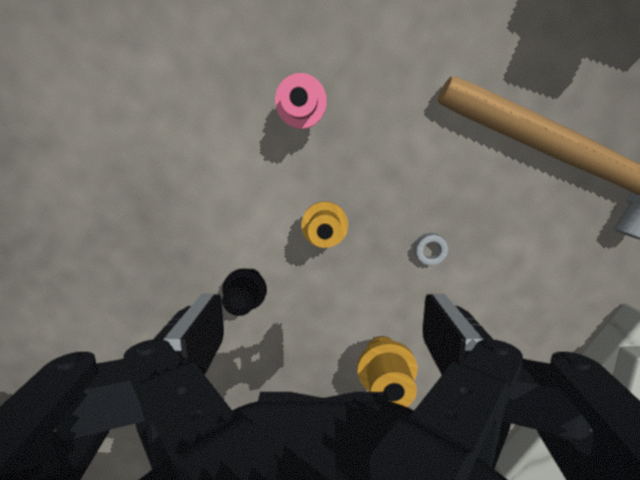

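The wrist view shows the brass bush head (hole) at (325,231). The black decoy at (244,290) and the ring at (431,250) are clear of the finger line.

Run:
```python
from h import *
s=env.state()
print(at('wrist',325,231,.059,s),at('wrist',325,224,.035,s))
for n,p,z in [('scene',(367.2,168.7),.059),('side',(272,145.7),.059),('scene',(193.9,388),.05),('side',(400.5,414),.05)]: print(n,p,at(n,*p,z).round(4))
```

```text
[0.47964198 0.2298385  0.059     ] [0.47930166 0.23045862 0.035     ]
scene (367.2, 168.7) [0.4815 0.23   0.059 ]
side (272, 145.7) [0.48   0.2278 0.059 ]
scene (193.9, 388) [ 0.54   -0.2559  0.05  ]
side (400.5, 414) [ 0.5378 -0.2578  0.05  ]
```

Request:
jog_arm:
  deltas:
    - {"delta_pos":[0.0,0.1,-1.2],"dr":[0,0,0]}
    - {"delta_pos":[0.0,0.1,-2.4],"dr":[0,0,0]}
    - {"delta_pos":[0.0,0.1,-3.6],"dr":[0,0,0]}
    - {"delta_pos":[0.0,0.1,-4.4],"dr":[0,0,0]}
    - {"delta_pos":[0.0,0.1,-4.85],"dr":[0,0,0]}
    - {"delta_pos":[0.0,0.1,-4.85],"dr":[0,0,0]}
    - {"delta_pos":[0.0,0.1,-4.85],"dr":[0,0,0]}

```text
t: 2.0
tool_pos: [0.4795, 0.2311, 0.0383]
ee_rot: [-0.0, 0.941, 0.34, -0.0]
contact_force: [0.4, -0.3, 0.1]
finger_gap: 0.998
```

Request:
jog_arm:
  deltas:
    - {"delta_pos":[0,0,0],"dr":[0,0,0]}
    - {"delta_pos":[0,0,0],"dr":[0,0,0]}
    - {"delta_pos":[0,0,0],"dr":[0,0,0]}
    - {"delta_pos":[0,0,0],"dr":[0,0,0]}
    - {"delta_pos":[0,0,0],"dr":[0,0,0]}
    - {"delta_pos":[0,0,0],"dr":[0,0,0]}
    - {"delta_pos":[0,0,0],"dr":[0,0,0]}
    - {"delta_pos":[0,0,0],"dr":[0,0,0]}
  claw: 15

```text
t: 2.67
tool_pos: [0.4795, 0.231, 0.0383]
ee_rot: [-0.0, 0.941, 0.34, -0.0]
contact_force: [-0.5, -0.5, 0.2]
finger_gap: 0.175
```

The opening is 15 mm, less than the 28 mm head, so it missed. I'll look.

Run:
```python
from h import *
print(env.state()['finger_gap'])
a=env.camera('wrist')[150:480,120:520,::-1];b=env.camera('side')[80:245,172:372,::-1]
cv2.imwrite('pics/e.png',np.hstack([a,cv2.resize(b,(400,330),interpolation=cv2.INTER_CUBIC)]))
```

```text
0.17526915913547
```

View pics/e.png

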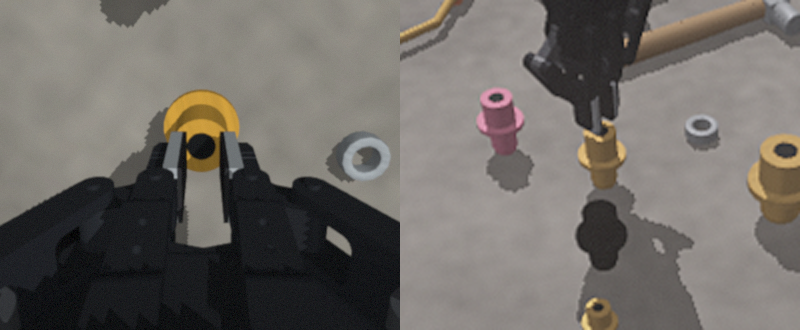

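Run:
```python
from h import *
print(env.state()['finger_gap'])
a=env.camera('wrist')[220:340,260:390,::-1];b=env.camera('side')[115:185,240:316,::-1]
cv2.imwrite('pics/f.png',np.hstack([cv2.resize(a,(400,369),interpolation=cv2.INTER_CUBIC),cv2.resize(b,(400,369),interpolation=cv2.INTER_CUBIC)]))
```

```text
0.1773647999957432
```

View pics/f.png

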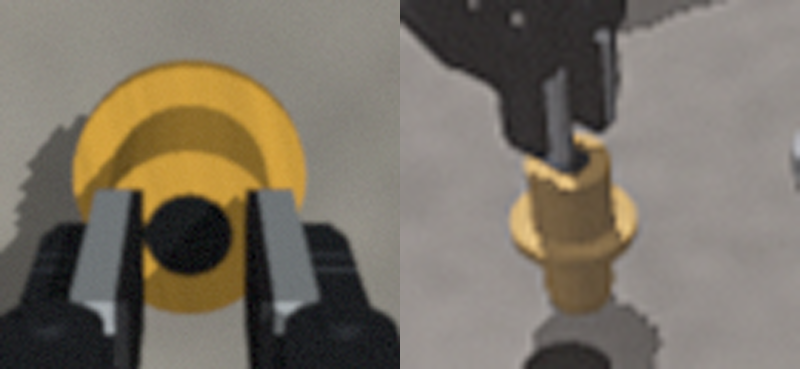

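The crop shows the fingertips above the head rather than around it. They sit at wrist (305,282) and (340,282), which puts the real tips about 34 mm behind the nominal TCP, at z≈0.07. The nominal TCP z is 0.038. I'll check this by projection before going lower.

Run:
```python
from h import *
s=env.state();print(env.tcp_to_grasp,s['tool_pos'],s['contact_force'])
# tip front inner corners: wrist separation -> depth; side-cam: near finger tip (273,146)
for h in (0,-.02,-.03,-.035,-.04):
    w=s['ee_rot'];Rm=R.from_quat([w[1],w[2],w[3],w[0]]).as_matrix()
    m=env.camera_model('wrist');H=np.linalg.inv(m['hand_eye'])
    o=[]
    for x in(-.0075,.0075):
        c=H@[x,-.011,h,1];o.append((m['fx']*c[0]/-c[2]+m['cx'],m['fy']*-c[1]/-c[2]+m['cy']))
    m=env.camera_model('side')
    for x in(-.0115,.0115):
        p=s['tool_pos']+Rm@[x,0,h]; c=m['world_to_cam']@[*p,1];o.append((m['fx']*c[0]/-c[2]+m['cx'],m['fy']*-c[1]/-c[2]+m['cy']))
    print(h,np.round(o,0).tolist())
```

```text
0.0187 [0.4794602  0.23104405 0.038276  ] [-0.4556209  -0.4979887  -0.64290717]
0 [[310.0, 258.0], [338.0, 258.0], [268.0, 157.0], [276.0, 150.0]]
-0.02 [[308.0, 271.0], [339.0, 271.0], [267.0, 148.0], [276.0, 141.0]]
-0.03 [[307.0, 278.0], [340.0, 278.0], [267.0, 144.0], [275.0, 137.0]]
-0.035 [[307.0, 283.0], [341.0, 283.0], [266.0, 141.0], [275.0, 135.0]]
-0.04 [[306.0, 287.0], [342.0, 287.0], [266.0, 139.0], [275.0, 132.0]]
```

Both views put the tips 25–34 mm back. I'll open to 50 mm, go down 22 mm and close.

Request:
jog_arm:
  deltas:
    - {"delta_pos":[0,0,0],"dr":[0,0,0]}
    - {"delta_pos":[0,0,0],"dr":[0,0,0]}
    - {"delta_pos":[0,0,0],"dr":[0,0,0]}
    - {"delta_pos":[0,0,0],"dr":[0,0,0]}
    - {"delta_pos":[0,0,-0.3],"dr":[0,0,0]}
    - {"delta_pos":[0,0,-0.6],"dr":[0,0,0]}
    - {"delta_pos":[0,0,-0.9],"dr":[0,0,0]}
    - {"delta_pos":[0,0,-0.9],"dr":[0,0,0]}
  claw: 50

```text
t: 3.53
tool_pos: [0.4776, 0.2303, 0.0131]
ee_rot: [-0.0, 0.941, 0.34, -0.003]
contact_force: [0.4, -0.6, 0.1]
finger_gap: 0.583
```

Request:
jog_arm:
  deltas:
    - {"delta_pos":[0,0,0],"dr":[0,0,0]}
    - {"delta_pos":[0,0,0],"dr":[0,0,0]}
    - {"delta_pos":[0,0,0],"dr":[0,0,0]}
    - {"delta_pos":[0,0,0],"dr":[0,0,0]}
    - {"delta_pos":[0,0,0],"dr":[0,0,0]}
    - {"delta_pos":[0,0,0],"dr":[0,0,0]}
  claw: 20

```text
t: 4.03
tool_pos: [0.4775, 0.2303, 0.0131]
ee_rot: [-0.0, 0.941, 0.34, -0.003]
contact_force: [0.2, -0.2, -1.9]
finger_gap: 0.305
```

Run:
```python
from h import *
print(env.state()['finger_gap'])
a=env.camera('wrist')[220:340,260:390,::-1];b=env.camera('side')[115:185,240:316,::-1]
cv2.imwrite('pics/g.png',np.hstack([cv2.resize(a,(400,369),interpolation=cv2.INTER_CUBIC),cv2.resize(b,(400,369),interpolation=cv2.INTER_CUBIC)]))
```

```text
0.3050058347026851
```

View pics/g.png

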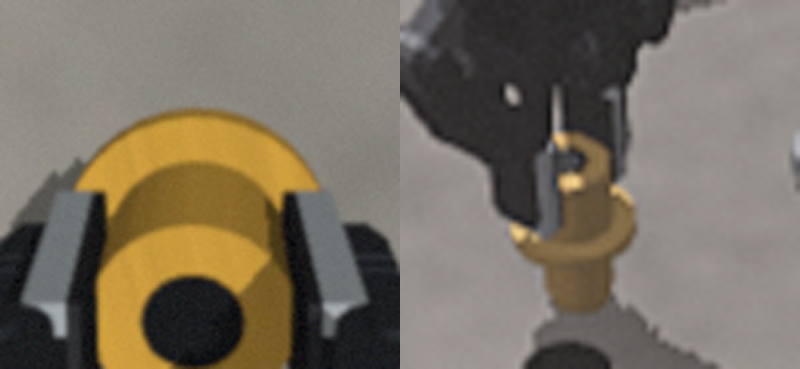

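The bush is gripped: the opening stopped at 26 mm, with pads on both sides of the head and tips just above the shoulder. Lifting and moving over.

Request:
jog_arm:
  deltas:
    - {"delta_pos":[0,0,0.5],"dr":[0,0,0]}
    - {"delta_pos":[0,0,1.4],"dr":[0,0,0]}
    - {"delta_pos":[0,0,2.6],"dr":[0,0,0]}
    - {"delta_pos":[0,0,3.8],"dr":[0,0,0]}
    - {"delta_pos":[0,0,4.6],"dr":[0,0,0]}
    - {"delta_pos":[0.1,-1.2,4.6],"dr":[0,0,0]}
    - {"delta_pos":[0.3,-2.6,4.6],"dr":[0,0,0]}
    - {"delta_pos":[0.5,-4.0,4.6],"dr":[0,0,0]}
    - {"delta_pos":[0.7,-5.4,4.6],"dr":[0,0,0]}
    - {"delta_pos":[0.8,-6.8,4.6],"dr":[0,0,0]}

```text
t: 4.97
tool_pos: [0.498, 0.0589, 0.1295]
ee_rot: [0.0, 0.94, 0.34, -0.002]
contact_force: [0.0, 0.0, -1.8]
finger_gap: 0.301
```

Request:
jog_arm:
  deltas:
    - {"delta_pos":[0.2,-1.3,0],"dr":[0,0,0]}
    - {"delta_pos":[0.4,-2.7,0],"dr":[0,0,0]}
    - {"delta_pos":[0.5,-4.1,0],"dr":[0,0,0]}
    - {"delta_pos":[0.7,-5.5,0],"dr":[0,0,0]}
    - {"delta_pos":[0.9,-6.9,0],"dr":[0,0,0]}
    - {"delta_pos":[1.0,-8.3,0],"dr":[0,0,0]}
    - {"delta_pos":[1.2,-9.7,0],"dr":[0,0,0]}
    - {"delta_pos":[1.4,-11.1,0],"dr":[0,0,0]}
    - {"delta_pos":[1.5,-12.2,0],"dr":[0,0,0]}
    - {"delta_pos":[1.5,-12.6,0],"dr":[0,0,0]}

```text
t: 5.8
tool_pos: [0.5358, -0.26, 0.1309]
ee_rot: [0.001, 0.941, 0.339, -0.001]
contact_force: [-0.9, 0.5, -1.7]
finger_gap: 0.3
```

Request:
jog_arm:
  deltas:
    - {"delta_pos":[0,0,-1.0],"dr":[0,0,0]}
    - {"delta_pos":[0,0,-1.8],"dr":[0,0,0]}
    - {"delta_pos":[0,0,-1.8],"dr":[0,0,0]}
    - {"delta_pos":[0,0,-1.8],"dr":[0,0,0]}

```text
t: 6.13
tool_pos: [0.5347, -0.259, 0.085]
ee_rot: [0.0, 0.941, 0.339, -0.002]
contact_force: [0.1, 0.8, -2.0]
finger_gap: 0.303
```

Run:
```python
from h import *
s=env.state();print(s['tool_pos'],s['ee_rot'],s['contact_force'])
a=env.camera('scene')[320:440,130:260,::-1];b=env.camera('side')[330:450,340:470,::-1]
cv2.imwrite('pics/i.png',np.hstack([cv2.resize(a,(400,369),interpolation=cv2.INTER_CUBIC),cv2.resize(b,(400,369),interpolation=cv2.INTER_CUBIC)]))
cv2.imwrite('pics/j.png',env.camera('wrist')[:,:,::-1])
```

```text
[ 0.5347215  -0.25897302  0.08499861] [ 1.62267502e-04  9.40899191e-01  3.38677785e-01 -2.45834119e-03] [ 0.09660183  0.81113386 -2.00818623]
```

View pics/i.png

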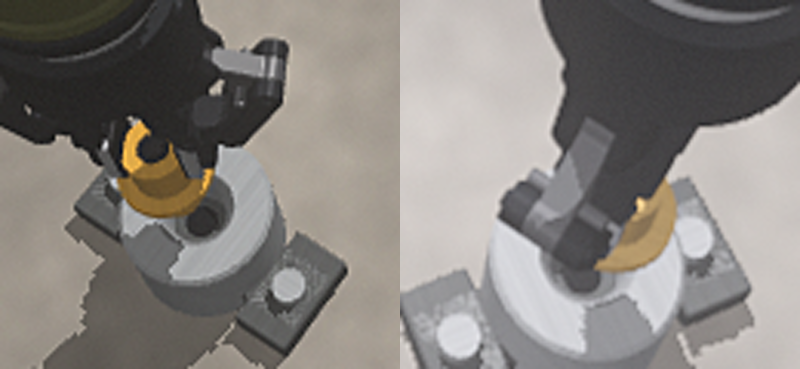

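The scene view shows the head hole at about (180.4,368.4) and the sleeve hanging above the bore. I'll compare positions.

Run:
```python
from h import *
s=env.state();dz=s['tool_pos'][2]-.0131
print('bush scene',at('scene',180.4,368.4,.059+dz),'bush wrist (grasp-time px)',at('wrist',322.7,324,.059+dz,s),'bore scene',at('scene',193.9,388,.05),'side',at('side',400.5,414,.05))
a=cv2.imread('pics/j.png')[200:440,190:450];cv2.imwrite('pics/k.png',cv2.resize(a,None,fx=2.3,fy=2.3,interpolation=cv2.INTER_CUBIC))
```

```text
bush scene [ 0.53923403 -0.26013339  0.13384486] bush wrist (grasp-time px) [ 0.53844982 -0.26256244  0.13384486] bore scene [ 0.54001246 -0.25586613  0.05      ] side [ 0.53780212 -0.2577612   0.05      ]
```

View pics/k.png

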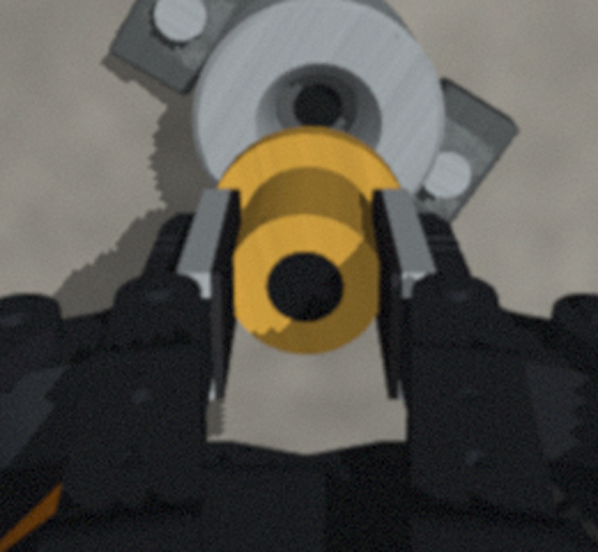

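Wrist view: mouth centre at (328.7,253.5), held head hole at (322.8,324.8).

Run:
```python
from h import *
s=env.state();dz=s['tool_pos'][2]-.0131
b=at('wrist',322.8,324.8,.059+dz,s);m=at('wrist',328.7,253.5,.05,s);print(b,m,(m-b)/.025)
```

```text
[ 0.53871999 -0.26282325  0.13384486] [ 0.53857274 -0.25694529  0.05      ] [-0.00588995  0.2351187  -3.35379457]
```

Request:
jog_arm:
  deltas:
    - {"delta_pos":[0.02,0.2,0],"dr":[0,0,0]}
    - {"delta_pos":[0.02,0.2,0],"dr":[0,0,0]}
    - {"delta_pos":[0.02,0.2,-0.3],"dr":[0,0,0]}
    - {"delta_pos":[0.02,0.2,-0.6],"dr":[0,0,0]}
    - {"delta_pos":[0.02,0.2,-0.9],"dr":[0,0,0]}
    - {"delta_pos":[0.02,0.2,-1.1],"dr":[0,0,0]}
    - {"delta_pos":[0.02,0.2,-1.3],"dr":[0,0,0]}
    - {"delta_pos":[0.02,0.2,-1.3],"dr":[0,0,0]}

```text
t: 6.95
tool_pos: [0.5362, -0.2545, 0.0534]
ee_rot: [0.001, 0.941, 0.339, -0.002]
contact_force: [-0.4, 0.3, -2.6]
finger_gap: 0.305
```

The sleeve is 10 mm in with no side load. Continuing onto the collar.

Request:
jog_arm:
  deltas:
    - {"delta_pos":[0,0,-0.1],"dr":[0,0,0]}
    - {"delta_pos":[0,0,-0.2],"dr":[0,0,0]}
    - {"delta_pos":[0,0,-0.3],"dr":[0,0,0]}
    - {"delta_pos":[0,0,-0.4],"dr":[0,0,0]}
    - {"delta_pos":[0,0,-0.4],"dr":[0,0,0]}

```text
t: 7.37
tool_pos: [0.5367, -0.255, 0.0443]
ee_rot: [0.002, 0.941, 0.339, -0.001]
contact_force: [-1.0, -0.5, 2.3]
finger_gap: 0.306
```

On the collar. Now pressing.

Request:
jog_arm:
  deltas:
    - {"delta_pos":[0,0,-0.1],"dr":[0,0,0]}
    - {"delta_pos":[0,0,-0.2],"dr":[0,0,0]}
    - {"delta_pos":[0,0,-0.3],"dr":[0,0,0]}
    - {"delta_pos":[0,0,-0.3],"dr":[0,0,0]}

```text
t: 7.7
tool_pos: [0.5373, -0.2556, 0.0392]
ee_rot: [0.002, 0.941, 0.339, -0.001]
contact_force: [-5.0, 1.7, 8.9]
finger_gap: 0.299
```

Request:
jog_arm:
  deltas:
    - {"delta_pos":[0,0,-0.1],"dr":[0,0,0]}
    - {"delta_pos":[0,0,-0.2],"dr":[0,0,0]}
    - {"delta_pos":[0,0,-0.3],"dr":[0,0,0]}
    - {"delta_pos":[0,0,-0.4],"dr":[0,0,0]}
    - {"delta_pos":[0,0,-0.4],"dr":[0,0,0]}

```text
t: 8.12
tool_pos: [0.5376, -0.2558, 0.0328]
ee_rot: [0.002, 0.941, 0.339, -0.002]
contact_force: [-8.6, 4.0, 16.9]
finger_gap: 0.303
```

Request:
jog_arm:
  deltas:
    - {"delta_pos":[0,0,-0.2],"dr":[0,0,0]}
    - {"delta_pos":[0,0,-0.3],"dr":[0,0,0]}
    - {"delta_pos":[0,0,-0.4],"dr":[0,0,0]}
    - {"delta_pos":[0,0,-0.4],"dr":[0,0,0]}

```text
t: 8.45
tool_pos: [0.5378, -0.2558, 0.0324]
ee_rot: [0.001, 0.941, 0.339, -0.003]
contact_force: [-25.4, 14.7, 49.1]
finger_gap: 0.301
```

Run:
```python
from h import *
s=env.state();print(s['tool_pos'],s['contact_force'])
a=env.camera('scene')[340:430,140:250,::-1];b=env.camera('side')[350:460,340:470,::-1]
cv2.imwrite('pics/l.png',np.hstack([cv2.resize(a,(400,327),interpolation=cv2.INTER_CUBIC),cv2.resize(b,(386,327),interpolation=cv2.INTER_CUBIC)]))
```

```text
[ 0.53784817 -0.25582783  0.03237663] [-25.39893768  14.69344033  49.07274193]
```

View pics/l.png

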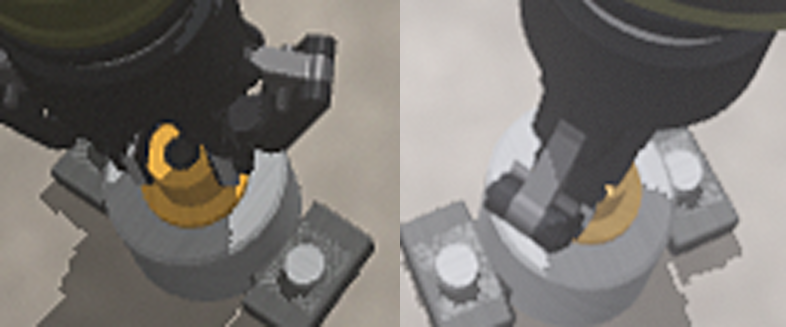

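Hard stop: force rose from 17 to 49 N over 0.4 mm, at the height expected for home (0.0331). The picture shows the shoulder on the block's face. I'll relax, then open.

Request:
jog_arm:
  deltas:
    - {"delta_pos":[0,0,0],"dr":[0,0,0]}
    - {"delta_pos":[0,0,0],"dr":[0,0,0]}
    - {"delta_pos":[0,0,0],"dr":[0,0,0]}

```text
t: 8.8
tool_pos: [0.5373, -0.2559, 0.0333]
ee_rot: [0.001, 0.941, 0.339, -0.004]
contact_force: [-3.3, 0.1, 0.1]
finger_gap: 0.302
```

Request:
jog_arm:
  deltas:
    - {"delta_pos":[0,0,0],"dr":[0,0,0]}
    - {"delta_pos":[0,0,0],"dr":[0,0,0]}
    - {"delta_pos":[0,0,0],"dr":[0,0,0]}
    - {"delta_pos":[0,0,0],"dr":[0,0,0]}
    - {"delta_pos":[0,0,0],"dr":[0,0,0]}
    - {"delta_pos":[0,0,0],"dr":[0,0,0]}
  claw: 60

```text
t: 9.3
tool_pos: [0.5374, -0.2559, 0.0332]
ee_rot: [0.001, 0.941, 0.339, -0.003]
contact_force: [0.3, 0.8, 0.6]
finger_gap: 0.704
```

Request:
jog_arm:
  deltas:
    - {"delta_pos":[0,0,0.6],"dr":[0,0,0]}
    - {"delta_pos":[0,0,1.6],"dr":[0,0,0]}
    - {"delta_pos":[0,0,3.0],"dr":[0,0,0]}
    - {"delta_pos":[0,0,4.4],"dr":[0,0,0]}
    - {"delta_pos":[0,1.4,4.8],"dr":[0,0,0]}
    - {"delta_pos":[0,2.8,4.8],"dr":[0,0,0]}
    - {"delta_pos":[0,4.2,4.8],"dr":[0,0,0]}
    - {"delta_pos":[0,5.6,4.8],"dr":[0,0,0]}
    - {"delta_pos":[0,5.6,4.8],"dr":[0,0,0]}
    - {"delta_pos":[0,5.6,4.8],"dr":[0,0,0]}

```text
t: 10.13
tool_pos: [0.5375, -0.1145, 0.1533]
ee_rot: [0.001, 0.94, 0.341, -0.003]
contact_force: [0.0, -0.3, -0.6]
finger_gap: 0.701
```

Run:
```python
from h import *
a=env.camera('scene')[:,:,::-1];b=env.camera('side')[350:460,340:470,::-1]
f=cv2.resize
cv2.imwrite('pics/m.png',np.hstack([f(a,(400,300)),np.zeros((300,0,3),np.uint8),f(b,(354,300),interpolation=cv2.INTER_CUBIC)]))
cv2.imwrite('pics/n.png',np.vstack([cv2.imread('pics/m.png'),f(a[350:425,150:342],(754,295),interpolation=cv2.INTER_CUBIC)]))
```

```text
(no output)
```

View pics/n.png

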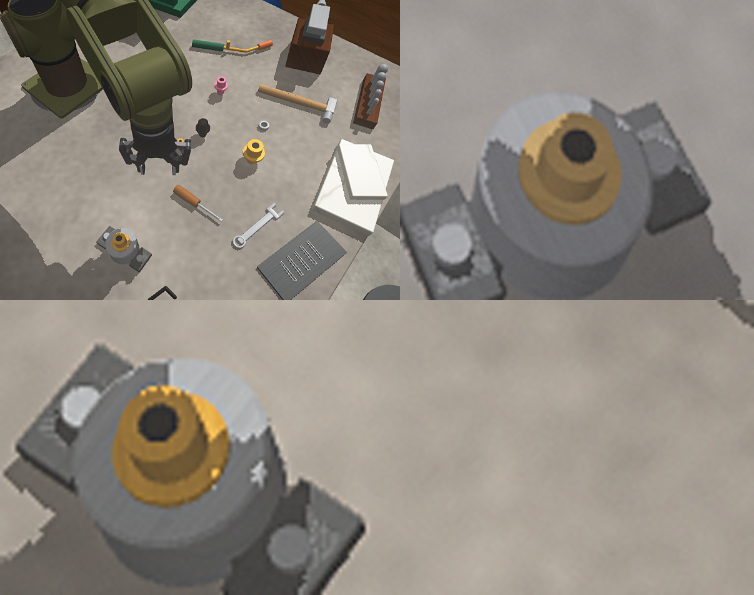

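The shoulder lies flat on the block, the gripper is clear, and the other bushes are in place. A stereo check of the head height (.079 expected) comes before handing in.

Run:
```python
from h import *
o1,d1=ray('scene',190.2,381.3);o2,d2=ray('side',405.4,403.6)
d1/=np.linalg.norm(d1);d2/=np.linalg.norm(d2)
t=np.linalg.lstsq(np.c_[d1,-d2],o2-o1,rcond=None)[0]
p,q=o1+t[0]*d1,o2+t[1]*d2;z=(p+q)[2]/2;print(p,q,z)
if abs(z-.079)<.006: env.sign_off();print('signed off')
```

```text
[ 0.53967534 -0.25624038  0.07785462] [ 0.53992189 -0.25707627  0.07764305] 0.07774883477331873
the job is handed in; nothing more can be done
signed off
```

The middle brass bush is pressed fully home in the block's bore and released, and I handed the job in at about 10 s of robot time.

**Checks on the fit**
- **Stop:** while pressing, the vertical force jumped from 17 to 49 N within 0.4 mm of travel. The TCP was at z = 0.0324, against 0.0331 expected for home.
- **Head height:** stereo put the head top at z = 0.0777, against 0.079 expected, which is within the 2 mm calibration. A bush left proud on the collar would read 0.091.
- **Last pictures:** the shoulder lies flat on the block and the gripper is clear. The large bush stands where it was. The small one was partly hidden behind the gripper, so I did not check it closely; the arm never touched it.

**What disagreed**
- **First grasp missed:** at 15 mm opening the fingertips were about 25–34 mm behind the nominal TCP. The gripper closed above the head without touching anything. I saw this from the opening reading and pictures, went about 25 mm lower and gripped properly.
- **Side force:** it reached about 29 N during the final press and was gone after relaxing, before I opened the gripper.

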